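# Crank a worm-drive rotary table on to its index pointer

## Robot

A 6-joint arm with a two-finger parallel gripper is mounted at the origin on the work surface. World frame = base frame: x ahead of the robot, y to its left, z up, the work surface at z = 0. Lengths are in m, angles in degrees, forces in N, time in s.
With the tool pointing down it reaches from about 0.4 to 0.825 m from the base axis. Payload 7 kg.
Tool frame: the origin (TCP) lies between the finger pads; the fingertips stand 22 mm ahead of it and the grasp point (between the pads) lies 3 mm ahead of it; z points along the fingers, y is the direction in which the jaws open and shut (so a half turn about z gives the same grasp; the last joint's range is limited). The gripper opens to 88 mm and grips with 3 to 60 N. Pads are 19 mm wide; open, the fingers measure 130 mm over their backs; the gripper's body (78 mm by 193 mm) begins 47 mm behind the grasp point.
Start: joints at [82.855, 20.546, 0.682, 0, -70.136, -16.507], TCP at [0.271, 0.618, 0.249] pointing down, gripper open.
Joint ranges: [-176.03, 176.03], [-82.01, 121.73], [-58.28, 71.71], [-173.87, 95.51], [-174.79, -0.11], [-173.66, 173.66]. Speed limits (degrees/s): [136.94, 136.94, 172.46, 180, 180, 180].

## Interface

Orientations are given as [roll, pitch, yaw] about the fixed x, y, z axes, in that order (R = Rz(yaw) Ry(pitch) Rx(roll)).
In Python, from plant import telemetry, cams, r gives the robot as it stands.
- The arm moves only by the tool carry_out, never from a script. Its argument "commands" is one flat list of numbers, 5 for each row, row after row: the shift along the world's x, y, z as a fraction of full scale, then the turn about the world's z as a fraction of full scale, then the gripper's target within -1 to 1 (shut at 1, half-way at 0, fully open at -1). In form: [x, y, z, turn, claw, x, y, z, turn, claw, ...]. A call has 1 to 8 rows; each row shifts and turns the commanded pose from where the row before left it; what a row does not reach is not made up. Full scale, the value 1, is 0.04 m for a shift and 4 degrees for a turn. A row lasts 1/10 s, in which the tool goes at most 50 mm and 8.59 degrees, less where a joint would pass 70% of its speed; a pose out of reach is approached as far as the arm can. A call with a number of a shift or a turn outside -1 to 1 is refused whole. A call with a gripper value outside its range is refused whole. The fingers move at their own pace and stop on an object; "grip_force" is the grip in N (left out, the last holds). Time passes only in rows, so rows that do not move let the fingers close. It gives the time, the measured TCP pose, the force and the opening at its end, in the units of the state.
- telemetry.get_state(): the state, without advancing time (a new reading comes with each control period).
- cams.capture(name): name is "scene" or "top" or "wrist"; returns a dict with "frame" (400x640x3 uint8, red, green, blue), "camera_matrix" (3x3 intrinsics, pixels), "camera_from_world" (4x4, takes a point from world to camera coordinates); the wrist camera has in their place "mount" (4x4, takes a point from camera to tool coordinates, whose origin is the TCP and whose axes are the flange's). Camera axes: x right, y down, z forward; pixel columns grow to the right and rows downward; lengths in m; the calibration is good to about 2 mm. A picture is of the moment at which its call begins: read the wrist's pose just before it. There is no depth.
- r.close_job(): hands the job in, once; it reports no verdict.
The state is a dict: "time_s": time; "joints": joint angles; "qd": joint speeds; "joint_torque": joint torques, N m; "tcp_pos": TCP position; "eef_rot": TCP orientation; "contact_force": force on the tool from outside, world axes, zero at the start; "moment": the same for the moment, N m; "gripper_width": finger opening in m.
Only numpy, scipy, OpenCV 4.12 (cv2) and the standard library are available. Lean on these libraries where they do the work, as an engineer would, in place of code of your own. Each camera call takes 0.05 s, during which the arm holds its last target. There are 200 camera calls.

## Task

The rotary table bolted to the bench has stopped about one division (an eighth of a turn) short: the block-shaped lug on its disc is not yet at the fixed pointer post beside the rim. Take the crank by its upright handle and turn it clockwise (seen from above), two to three turns, until the lug stands in line with the pointer post, then let go. Leave the star-shaped lock knob as it is, and do not disturb the loose things on the bench.

Things in the scene. Friction and masses are not known exactly. Their poses are not given: they have to be found in the camera images.
- casing: Rotary table's grey round casing, 244 mm across, fixed to the bench, turned up to 0.3 rad; origin on the bench under the table's centre, z up. Pointer post on its +x side. On its -y side a worm housing and, centred at (0, -195) mm, a 66 mm square gear head 76 mm high carrying the crank. Lock knob at (-20, 140) mm.
- pointer (a point): Top centre of the fixed bright metal pointer post just outside the disc's rim (30 mm radial x 18 mm wide), on the casing's +x axis 134 mm from its origin, 97 mm above the bench.
- turntable (a joint): Angle (rad) of the dark steel disc, 224 mm across, top 80 mm up, with a pipe stub (128 mm up) at its centre. 0 when its one bright lug (block 32 mm radial x 18 x 17 mm high, on top near the rim) is in line with the pointer; negative (start -0.94 to -0.63) while the lug is anticlockwise of it seen from above. Grows clockwise. 1/20 of the crank's angle, same sense; the worm is self-locking.
- crank (a joint): Angle (rad, counted over many turns) of the steel crank, growing clockwise seen from above; always 20 x the turntable's angle. At 0 and every whole turn the arm points along the casing's +x axis; at q it points q clockwise of that. Friction about 0.2 N m; stays where it is left.
- crank_axis (a point): Point on the crank's vertical axis, 130 mm above the bench, level with the middle of the handle. The crank arm and its boss are below 102 mm above the bench.
- handle_mid (a point): Middle of the crank's upright black handle: a cylinder 24 mm across from 98 to 156 mm above the bench, this point 130 mm up, 45 mm from the crank's axis. It spins freely on its pin, so a gripper can hold it without turning while carrying it round the circle.
- lock_knob (a joint): Turn (rad) of the table's lock: a low black five-lobed star knob, 50 mm across, top 70 mm above the bench, on the other side of the casing from the crank. Starts at 0 and is to be left there.
- wrench: Loose steel wrench, 190 mm long, lying flat on the bench. Bystander.
- pipe_offcut: Loose short steel tube, 60 mm across, 50 mm high, standing on the bench; origin at the centre of its underside. Bystander.
- grease_tin: Loose plain metal tin, 72 mm across, 85 mm high, standing on the bench; origin at the centre of its underside. Bystander.

How it is judged (in metres and radians):
At the end, for the whole second after the job is handed in: The table's lug stands in line with the pointer post within 10 degrees (0.175 rad) of table angle, and the crank is at rest (value of joint turntable between -0.175 and 0.175 rad and velocity of joint crank between -0.1 and 0.1 rad/s); the robot touches nothing.
It fails at once if the lock knob is turned by more than 0.2 rad (value of joint lock_knob above 0.2 rad or value of joint lock_knob below -0.2 rad).
It fails at once if a loose thing on the bench is moved by more than 30 mm (distance of any of wrench, pipe_offcut, grease_tin from where it was at the start of the episode above 0.03 m).
It also fails if it takes over 58 s, if anything falls off the work surface, if the arm or the gripper's body presses on something with over 40 N, if the wrist force passes 120 N, or if a joint passes its speed limit or range.

## Working session

There is one attempt and no reset: what is moved stays moved. The work goes in short steps, Python scripts to look and compute and a tool call to move; the robot and the scene stay as the last step left them, time stands still between calls to the robot, and variables do not carry over. Pictures are saved under pics/ and viewed, about 8 in all and at most 12, crops included, and the job is handed in when it is done.

Besides the shell and the picture viewer there is one more tool, called after "Call:" by a JSON object that holds its "api" and its "payload", one argument or row to a line. carry_out: Moves the arm, as the interface text tells. Shift numbers are shares of 0.04 m and turn numbers shares of 4 degrees, none past 1 either way. Its arguments: {"type":"object","properties":{"commands":{"type":"array"},"grip_force":{"type":"number"}},"required":["commands"]}

```bash
mkdir -p pics; ls; python3 - <<'E'
from plant import telemetry, cams, r
import cv2,numpy as np
s=telemetry.get_state()
print(s['time_s'],s['tcp_pos'],s['eef_rot'],s['gripper_width'])
for n in ('scene','top'):
    c=cams.capture(n); cv2.imwrite(f'pics/{n}0.png',c['frame'][:,:,::-1])
    np.savez(f'{n}.npz',K=c['camera_matrix'],T=c['camera_from_world']);print(c['camera_matrix'],c['camera_from_world'])
E
```

```text
pics
0.0 [0.27063799 0.61789291 0.24763608] [ 1.79907939e+02 -7.32309116e-03 -2.36607856e+01] 0.08777362006644622
[[504.54972912   0.         320.77552551]
 [  0.         504.54972912 208.23966513]
 [  0.           0.           1.        ]] [[ 5.71831975e-01  8.20370730e-01  2.40427933e-04 -4.04215772e-01]
 [ 6.41191951e-01 -4.46754177e-01 -6.23925947e-01 -2.65017535e-01]
 [-5.11743172e-01  3.56934967e-01 -7.81483432e-01  1.49752603e+00]
 [ 0.00000000e+00  0.00000000e+00  0.00000000e+00  1.00000000e+00]]
[[375.56587273   0.         322.95660669]
 [  0.         375.56587273 192.53631559]
 [  0.           0.           1.        ]] [[-0.02922365 -0.99931223 -0.02282637  0.12833772]
 [-0.98077288  0.03307469 -0.19232945  0.60185949]
 [ 0.19295215  0.01676692 -0.9810649   1.0336378 ]
 [ 0.          0.          0.          1.        ]]
```

View pics/top0.png

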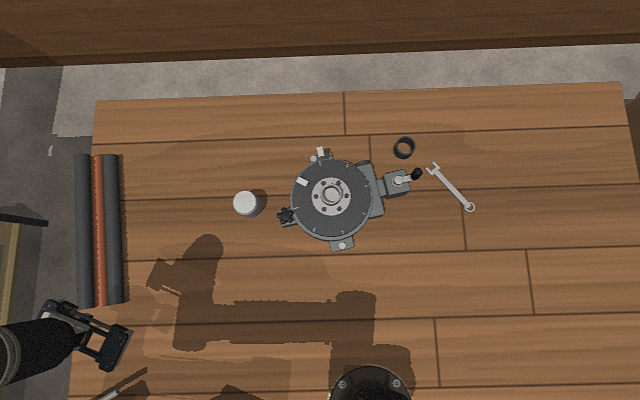

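View pics/scene0.png

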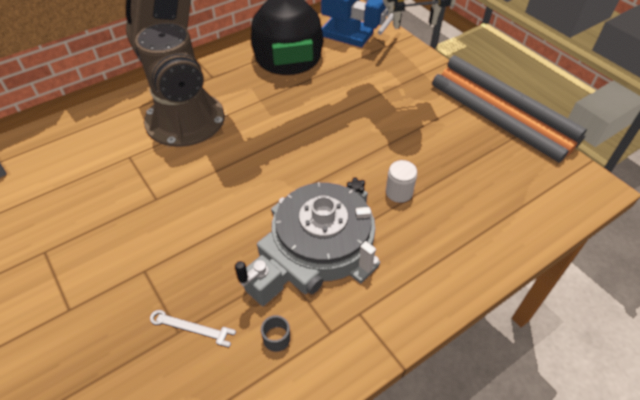

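Top view: disc centre about (331,194), pointer post (321,152), lug (302,182), crank boss (398,181), handle (416,174), pipe (404,148), wrench (433–470,167–208), tin (246,203), lock knob (285,215). Scene view: handle (241,271), pointer (368,249), stub (323,205), lug (363,212).

```bash
cat > h.py <<'E'
import numpy as np
def ray(n,u,v):
    d=np.load(n+'.npz');K,T=d['K'],d['T'];R=T[:3,:3]
    return -R.T@T[:3,3], R.T@np.linalg.inv(K)@[u,v,1]
def plane(n,u,v,z):
    o,d=ray(n,u,v);return (o+d*(z-o[2])/d[2]).round(4)
def tri(a,b):
    (o,d),(p,e)=ray('top',*a),ray('scene',*b)
    s=np.linalg.lstsq(np.c_[d,-e],p-o,rcond=None)[0]
    A,B=o+s[0]*d,p+s[1]*e;return ((A+B)/2).round(4),np.linalg.norm(A-B).round(4)
def proj(n,X):
    d=np.load(n+'.npz');x=d['K']@(d['T'][:3,:3]@X+d['T'][:3,3]);return (x[:2]/x[2]).round(1)
E
python3 - <<'E'
from h import *
import cv2
top=cv2.imread('pics/top0.png')
big=cv2.resize(top[130:260,225:485],None,fx=3,fy=3,interpolation=cv2.INTER_CUBIC); cv2.imwrite('pics/c0.png',big)
print('handle',tri((416,174),(241,271)),plane('top',416,173,.15))
print('ptr',tri((320.5,151),(369,248)),plane('top',320.5,151,.097))
print('stub',tri((331,194),(323,203)),plane('top',331,194,.128))
print('lug',plane('top',302,182,.097),plane('scene',363,212,.097))
print('boss',tri((399,181),(260,267)),plane('top',399,181,.1))
for n,p,z in(('knob',(285,215),.07),('pipe',(404,148),.05),('tin',(245,203),.085),('w1',(432,168),.005),('w2',(470,208),.005)):print(n,plane('top',*p,z))
E
```

```text
handle (array([ 0.6351, -0.147 ,  0.13  ]), np.float64(0.0011)) [ 0.6328 -0.1429  0.15  ]
ptr (array([0.7216, 0.1143, 0.0963]), np.float64(0.0047)) [0.7201 0.1122 0.097 ]
stub (array([0.587 , 0.0877, 0.134 ]), np.float64(0.003)) [0.5874 0.0864 0.128 ]
lug [0.6307 0.1671 0.097 ] [0.6371 0.1664 0.097 ]
boss (array([ 0.6262, -0.1041,  0.0939]), np.float64(0.0061)) [ 0.6235 -0.1057  0.1   ]
knob [0.5419 0.2195 0.07  ]
pipe [ 0.7352 -0.137   0.05  ]
tin [0.5778 0.3313 0.085 ]
w1 [ 0.682  -0.2277  0.005 ]
w2 [ 0.5541 -0.3307  0.005 ]
```

View pics/c0.png

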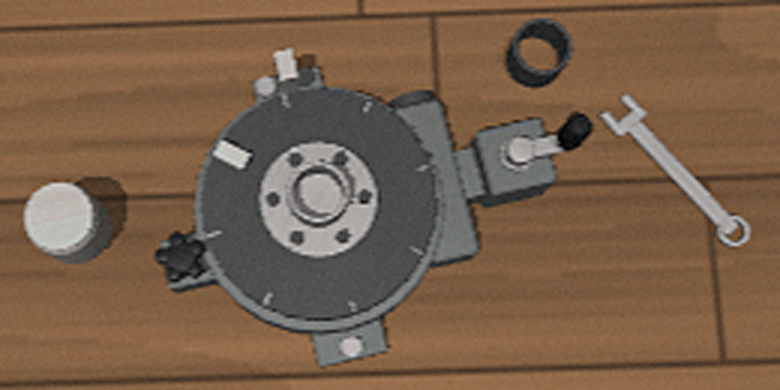

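Everything agrees with the given sizes: the casing yaw is about 11°, the crank axis about (0.6245, -0.105), the handle at radius 44 mm, and table and crank together give a crank angle of about -993° (2.76 turns to go). Now I'll approach above the handle.

Call:
{"api": "carry_out", "payload": {
  "commands": [0.45,-0.95,0,0,-1,0.45,-0.95,0,0,-1,0.45,-0.95,0,0,-1,0.45,-0.95,0,0,-1,0.45,-0.95,0,0,-1,0.45,-0.95,0,0,-1,0.45,-0.95,0,0,-1,0.45,-0.95,0,0,-1],
  "grip_force": 30
}}

```text
time_s: 0.9
tcp_pos: [0.4151, 0.3125, 0.2484]
eef_rot: [180.0, 0.0, -23.6]
contact_force: [0.7, 0.0, 0.6]
gripper_width: 0.0881
```

Call:
{"api": "carry_out", "payload": {
  "commands": [0.45,-0.95,0,0,-1,0.45,-0.95,0,0,-1,0.45,-0.95,0,0,-1,0.45,-0.95,0,0,-1,0.45,-0.95,0,0,-1,0.45,-0.95,0,0,-1,0.45,-0.95,0,0,-1,0.45,-0.95,0,0,-1]
}}

```text
time_s: 1.7
tcp_pos: [0.5591, 0.0086, 0.2484]
eef_rot: [180.0, 0.0, -23.6]
contact_force: [0.2, 0.3, -0.1]
gripper_width: 0.0876
```

Call:
{"api": "carry_out", "payload": {
  "commands": [0.45,-0.95,0,0,-1,0.45,-0.95,0,0,-1,0.45,-0.95,0,0,-1,0.45,-0.95,0,0,-1,0,0,0,0,-1,0,0,0,0,-1]
}}

```text
time_s: 2.3
tcp_pos: [0.6305, -0.1427, 0.2474]
eef_rot: [180.0, 0.1, -23.8]
contact_force: [-0.3, 0.5, 0.1]
gripper_width: 0.0877
```

```bash
python3 - <<'E'
from plant import telemetry, cams, r
import cv2,numpy as np
from scipy.spatial.transform import Rotation as Ro
s=telemetry.get_state()
print(s['time_s'],s['tcp_pos'],s['eef_rot'],s['joints'],s['contact_force'])
c=cams.capture('wrist'); cv2.imwrite('pics/w0.png',c['frame'][:,:,::-1])
M=c['mount'];W=np.eye(4);W[:3,:3]=Ro.from_euler('xyz',s['eef_rot'],degrees=True).as_matrix();W[:3,3]=s['tcp_pos']
np.savez('wrist.npz',K=c['camera_matrix'],T=np.linalg.inv(W@M))
from h import proj
for X in((.635,-.147,.156),(.6245,-.105,.1)):print(proj('wrist',np.array(X)))
E
```

```text
2.3 [ 0.63051522 -0.14274519  0.24738455] [ 1.79963462e+02  1.02636319e-01 -2.37825690e+01] [ 4.49285564e+00  1.79901435e+01 -3.19110312e+00 -1.76200631e-02
 -6.89264525e+01  6.17309591e+01] [-0.34217061  0.45700195  0.14181032]
[324.  200.6]
[286.5 212.6]
```

View pics/w0.png

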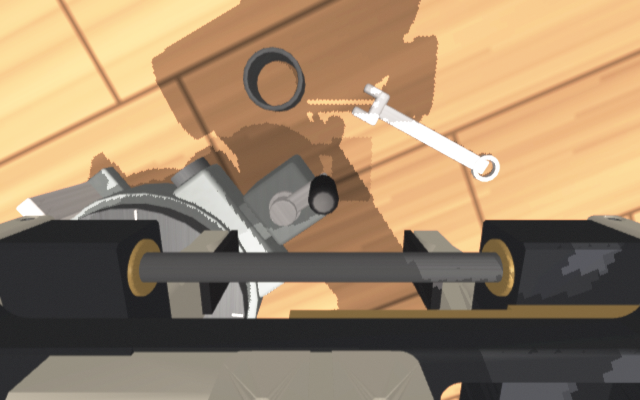

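Wrist view: handle top at about (322,202), predicted (324,201); boss at (285,208), predicted (286,213). The position agrees within a few mm. I'll refine it and descend.

```bash
python3 -c "
from h import *
print(plane('wrist',322.5,201.5,.156),plane('wrist',285,208,.1),plane('wrist',270,78,.05))"
```

```text
[ 0.6348 -0.1457  0.156 ] [ 0.6291 -0.1056  0.1   ] [ 0.7447 -0.138   0.05  ]
```

Call:
{"api": "carry_out", "payload": {
  "commands": [0.1,-0.1,-0.5,0,-1,0,0,-0.5,0,-1,0,0,-0.5,0,-1,0,0,-0.5,0,-1,0,0,-0.4,0,-1,0,0,-0.3,0,-1,0,0,0,0,-1]
}}

```text
time_s: 3.05
tcp_pos: [0.6337, -0.1447, 0.1391]
eef_rot: [179.9, 0.1, -23.6]
contact_force: [-0.4, 0.9, 0.5]
gripper_width: 0.0874
```

Call:
{"api": "carry_out", "payload": {
  "commands": [0.02,-0.02,0,0,1,0,0,0,0,1,0,0,0,0,1,0,0,0,0,1,0,0,0,0,1,0,0,0,0,1,0,0,0,0,1,0,0,0,0,1]
}}

```text
time_s: 3.85
tcp_pos: [0.6356, -0.1466, 0.1405]
eef_rot: [180.0, 0.0, -23.7]
contact_force: [-0.6, -0.2, 1.1]
gripper_width: 0.0294
```

Call:
{"api": "carry_out", "payload": {
  "commands": [0,0,0,0,1,0,0,0,0,1,0,0,0,0,1,0,0,0,0,1]
}}

```text
time_s: 4.25
tcp_pos: [0.6355, -0.1468, 0.1406]
eef_rot: [180.0, 0.0, -23.7]
contact_force: [-0.4, -3.0, 0.9]
gripper_width: 0.0232
```

```bash
python3 - <<'E'
from plant import telemetry
import numpy as np
s=telemetry.get_state();p=np.array(s['tcp_pos']);print(p,s['contact_force'],s['gripper_width'])
a=np.array([.6247,-.1047]);v=p[:2]-a;print('r',np.hypot(*v),np.degrees(np.arctan2(v[1],v[0])))
th=np.radians(-76);st=np.radians(15)
for k in range(25):
    d=.045*(np.array([np.cos(th-(k+1)*st),np.sin(th-(k+1)*st)])-[np.cos(th-k*st),np.sin(th-k*st)])/.04
    print(k,-76-15*(k+1),d.round(2))
E
```

```text
[ 0.63549975 -0.14682325  0.14056015] [-0.44202703 -2.97912847  0.94265801] 0.02319487425036142
r 0.04348565829399087 -75.61998438169725
0 -91 [-0.29 -0.03]
1 -106 [-0.29  0.04]
2 -121 [-0.27  0.12]
3 -136 [-0.23  0.18]
4 -151 [-0.17  0.24]
5 -166 [-0.11  0.27]
6 -181 [-0.03  0.29]
7 -196 [0.04 0.29]
8 -211 [0.12 0.27]
9 -226 [0.18 0.23]
10 -241 [0.24 0.17]
11 -256 [0.27 0.11]
12 -271 [0.29 0.03]
13 -286 [ 0.29 -0.04]
14 -301 [ 0.27 -0.12]
15 -316 [ 0.23 -0.18]
16 -331 [ 0.17 -0.24]
17 -346 [ 0.11 -0.27]
18 -361 [ 0.03 -0.29]
19 -376 [-0.04 -0.29]
20 -391 [-0.12 -0.27]
21 -406 [-0.18 -0.23]
22 -421 [-0.24 -0.17]
23 -436 [-0.27 -0.11]
24 -451 [-0.29 -0.03]
```

The handle is gripped (23 mm opening). Now the first third of a turn, watching the force.

Call:
{"api": "carry_out", "payload": {
  "commands": [-0.29,-0.03,0,0,1,-0.29,0.04,0,0,1,-0.27,0.12,0,0,1,-0.23,0.18,0,0,1]
}}

```text
time_s: 4.65
tcp_pos: [0.5934, -0.1331, 0.1406]
eef_rot: [-179.9, -0.2, -23.7]
contact_force: [10.8, 4.6, -7.7]
gripper_width: 0.0233
```

Call:
{"api": "carry_out", "payload": {
  "commands": [-0.17,0.24,0,0,1,-0.11,0.27,0,0,1,-0.03,0.29,0,0,1,0.04,0.29,0,0,1]
}}

```text
time_s: 5.05
tcp_pos: [0.5833, -0.0901, 0.1406]
eef_rot: [-179.9, -0.2, -23.6]
contact_force: [14.3, -8.7, -13.4]
gripper_width: 0.0233
```

Call:
{"api": "carry_out", "payload": {
  "commands": [0.12,0.27,0,0,1,0.18,0.23,0,0,1,0.24,0.17,0,0,1,0.27,0.11,0,0,1]
}}

```text
time_s: 5.45
tcp_pos: [0.6126, -0.0598, 0.1405]
eef_rot: [179.9, 0.1, -23.6]
contact_force: [-2.7, -7.1, 1.2]
gripper_width: 0.0232
```

Forces are small. The +x push on the left side says the centre lies slightly further in +x, so I'll nudge that and continue.

Call:
{"api": "carry_out", "payload": {
  "commands": [0.31,0.03,0,0,1,0.31,-0.04,0,0,1,0.28,-0.12,0,0,1,0.23,-0.18,0,0,1,0.17,-0.24,0,0,1,0.11,-0.27,0,0,1]
}}

```text
time_s: 6.05
tcp_pos: [0.671, -0.0926, 0.1405]
eef_rot: [-180.0, -0.0, -23.6]
contact_force: [-3.1, 3.5, 2.3]
gripper_width: 0.0237
```

Call:
{"api": "carry_out", "payload": {
  "commands": [0.03,-0.29,0,0,1,-0.04,-0.29,0,0,1,-0.12,-0.27,0,0,1,-0.18,-0.23,0,0,1,-0.24,-0.17,0,0,1,-0.27,-0.11,0,0,1]
}}

```text
time_s: 6.65
tcp_pos: [0.6377, -0.1468, 0.1405]
eef_rot: [-179.9, -0.1, -23.7]
contact_force: [1.5, 11.3, 0.2]
gripper_width: 0.0232
```

```bash
python3 - <<'E'
from plant import telemetry, cams
import cv2,numpy as np
s=telemetry.get_state();print(s['time_s'],s['tcp_pos'],s['contact_force'],s['gripper_width'])
f=cams.capture('scene')['frame'][:,:,::-1]; cv2.imwrite('pics/s1.png',cv2.resize(f[130:380,130:450],None,fx=2,fy=2))
E
```

```text
6.65 [ 0.63770576 -0.1468228   0.14050149] [ 1.49606042 11.25971151  0.16174059] 0.023175414301094866
```

View pics/s1.png

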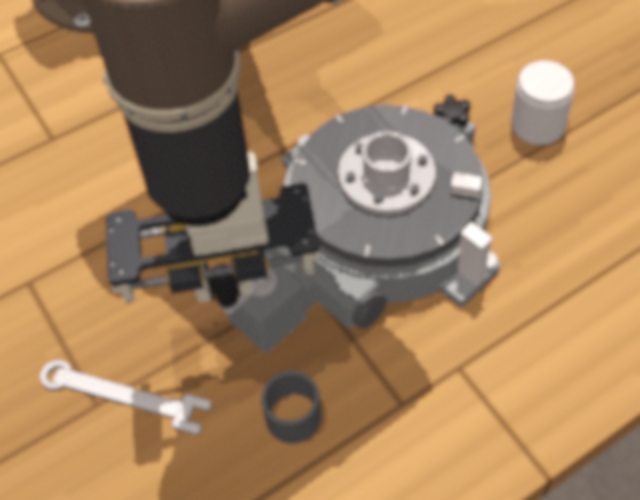

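After one turn the lug has moved from crop (466,164) to (466,184), clockwise toward the post, whose top is at (475,236). The loose things are untouched. Second turn next.

Call:
{"api": "carry_out", "payload": {
  "commands": [-0.29,-0.03,0,0,1,-0.29,0.04,0,0,1,-0.27,0.12,0,0,1,-0.23,0.18,0,0,1,-0.17,0.24,0,0,1,-0.11,0.27,0,0,1]
}}

```text
time_s: 7.3
tcp_pos: [0.5835, -0.1149, 0.1406]
eef_rot: [-180.0, -0.1, -23.7]
contact_force: [7.1, -1.9, -8.1]
gripper_width: 0.0236
```

Call:
{"api": "carry_out", "payload": {
  "commands": [-0.03,0.29,0,0,1,0.04,0.29,0,0,1,0.12,0.27,0,0,1,0.18,0.23,0,0,1,0.24,0.17,0,0,1,0.27,0.11,0,0,1]
}}

```text
time_s: 7.9
tcp_pos: [0.6158, -0.0589, 0.1405]
eef_rot: [180.0, 0.1, -23.6]
contact_force: [-2.4, -4.9, 0.4]
gripper_width: 0.0233
```

Call:
{"api": "carry_out", "payload": {
  "commands": [0.29,0.03,0,0,1,0.29,-0.04,0,0,1,0.27,-0.12,0,0,1,0.23,-0.18,0,0,1,0.17,-0.24,0,0,1,0.11,-0.27,0,0,1]
}}

```text
time_s: 8.5
tcp_pos: [0.6712, -0.0927, 0.1404]
eef_rot: [-180.0, 0.0, -23.7]
contact_force: [-6.3, 1.9, 4.7]
gripper_width: 0.0235
```

Call:
{"api": "carry_out", "payload": {
  "commands": [0.03,-0.29,0,0,1,-0.04,-0.29,0,0,1,-0.12,-0.27,0,0,1,-0.18,-0.23,0,0,1,-0.24,-0.17,0,0,1,-0.27,-0.11,0,0,1]
}}

```text
time_s: 9.1
tcp_pos: [0.6393, -0.1464, 0.1405]
eef_rot: [-179.8, -0.2, -23.7]
contact_force: [2.1, 9.2, -2.3]
gripper_width: 0.023
```

Two turns are done; now the last 18 steps (270°).

Call:
{"api": "carry_out", "payload": {
  "commands": [-0.29,-0.03,0,0,1,-0.29,0.04,0,0,1,-0.27,0.12,0,0,1,-0.23,0.18,0,0,1,-0.17,0.24,0,0,1,-0.11,0.27,0,0,1]
}}

```text
time_s: 9.7
tcp_pos: [0.5832, -0.1136, 0.1407]
eef_rot: [-180.0, -0.1, -23.7]
contact_force: [7.6, -3.2, -8.1]
gripper_width: 0.0233
```

Call:
{"api": "carry_out", "payload": {
  "commands": [-0.03,0.29,0,0,1,0.04,0.29,0,0,1,0.12,0.27,0,0,1,0.18,0.23,0,0,1,0.24,0.17,0,0,1,0.27,0.11,0,0,1]
}}

```text
time_s: 10.3
tcp_pos: [0.6144, -0.0593, 0.1405]
eef_rot: [179.9, 0.2, -23.6]
contact_force: [-3.2, -5.8, -0.1]
gripper_width: 0.0233
```

Call:
{"api": "carry_out", "payload": {
  "commands": [0.29,0.03,0,0,1,0.29,-0.04,0,0,1,0.27,-0.12,0,0,1,0.23,-0.18,0,0,1,0.17,-0.24,0,0,1,0.11,-0.27,0,0,1,0,0,0,0,1,0,0,0,0,1]
}}

```text
time_s: 11.1
tcp_pos: [0.6711, -0.0937, 0.1406]
eef_rot: [180.0, -0.1, -23.7]
contact_force: [1.3, -3.5, -0.8]
gripper_width: 0.0235
```

```bash
python3 - <<'E'
from plant import telemetry, cams
import cv2,numpy as np
s=telemetry.get_state();print(s['time_s'],s['tcp_pos'],s['contact_force'],s['gripper_width'])
f=cams.capture('scene')['frame'][:,:,::-1]; cv2.imwrite('pics/s2.png',cv2.resize(f[130:380,130:450],None,fx=2,fy=2))
E
```

```text
11.1 [ 0.67108125 -0.0936538   0.14059736] [ 1.27402072 -3.47245355 -0.83561431] 0.023541474629275697
```

View pics/s2.png

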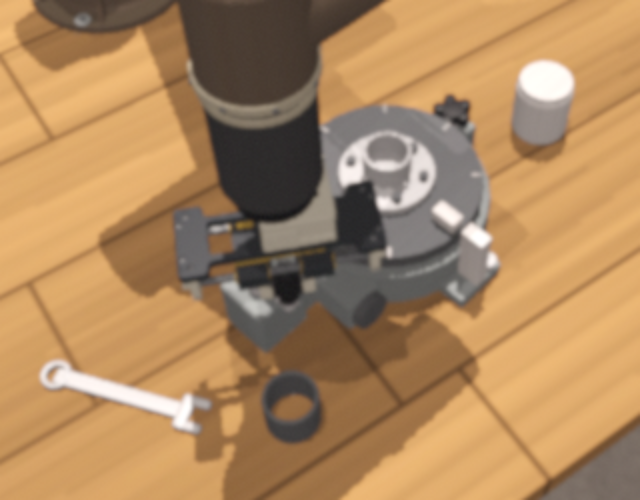

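The lug at crop (447,216) now stands radially in line with the post top at (475,236). Opening, then rising straight up.

Call:
{"api": "carry_out", "payload": {
  "commands": [0,0,0,0,-1,0,0,0,0,-1,0,0,0,0,-1,0,0,0,0,-1,0,0,0,0,-1,0,0,0,0,-1,0,0,0,0,-1,0,0,0,0,-1]
}}

```text
time_s: 11.95
tcp_pos: [0.6704, -0.0921, 0.1405]
eef_rot: [-180.0, -0.0, -23.6]
contact_force: [-0.6, 0.3, -0.5]
gripper_width: 0.0818
```

Call:
{"api": "carry_out", "payload": {
  "commands": [0,0,0.5,0,-1,0,0,0.7,0,-1,0,0,0.7,0,-1,0,0,0.7,0,-1,0,0,0.7,0,-1,0,0,0.7,0,-1,0,0,0,0,-1,0,0,0,0,-1]
}}

```text
time_s: 12.75
tcp_pos: [0.6705, -0.092, 0.3012]
eef_rot: [-179.9, -0.1, -23.7]
contact_force: [-0.7, 0.2, 0.1]
gripper_width: 0.0876
```

Call:
{"api": "carry_out", "payload": {
  "commands": [-0.9,0,0,0,-1,-0.9,0,0,0,-1,-0.9,0,0,0,-1,-0.9,0,0,0,-1,0,0,0,0,-1,0,0,0,0,-1,0,0,0,0,-1]
}}

```text
time_s: 13.45
tcp_pos: [0.5267, -0.0921, 0.3]
eef_rot: [180.0, 0.0, -23.7]
contact_force: [0.6, -0.7, -0.6]
gripper_width: 0.0874
```

```bash
python3 - <<'E'
from plant import telemetry, cams
import cv2,numpy as np
s=telemetry.get_state();print(s['time_s'],s['tcp_pos'],s['contact_force'],s['gripper_width'])
f=cams.capture('top')['frame'][:,:,::-1]; cv2.imwrite('pics/t3.png',cv2.resize(f[130:260,225:485],None,fx=3,fy=3,interpolation=cv2.INTER_CUBIC))
E
```

```text
13.45 [ 0.52668671 -0.09206466  0.29997924] [ 0.55948577 -0.67426506 -0.55673268] 0.08741976845288117
```

View pics/t3.png

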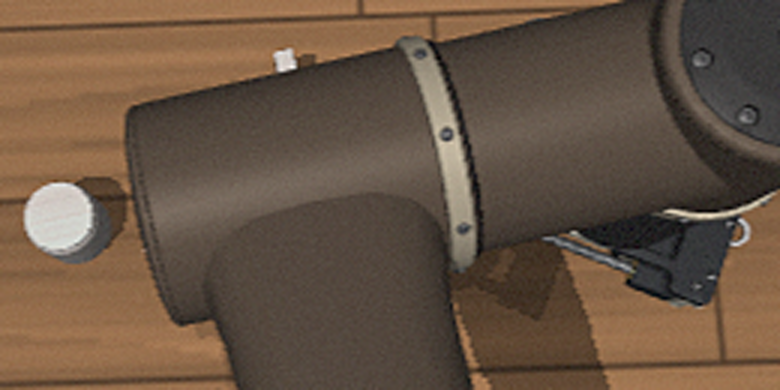

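The arm hides the top view, so I'll check from the scene camera instead.

```bash
python3 - <<'E'
from plant import telemetry, cams
from h import *
import cv2
f=cams.capture('scene')['frame'][:,:,::-1]; cv2.imwrite('pics/s4.png',cv2.resize(f[130:380,130:450],None,fx=2,fy=2))
C=np.array([.587,.087])
for n,p in(('lug',(447/2+130,213/2+130)),('ptr',(475/2+130,234/2+130))):
    v=plane('scene',*p,.097)[:2]-C;print(n,np.hypot(*v),np.degrees(np.arctan2(v[1],v[0])))
s=telemetry.get_state();print(s['time_s'],s['contact_force'],np.abs(s['qd']).max())
E
```

```text
lug 0.09453972709924652 12.2132765464394
ptr 0.13505561817266248 12.008829768734168
13.55 [0.44876073 0.42992509 0.32113964] 0.12360150725429744
```

View pics/s4.png

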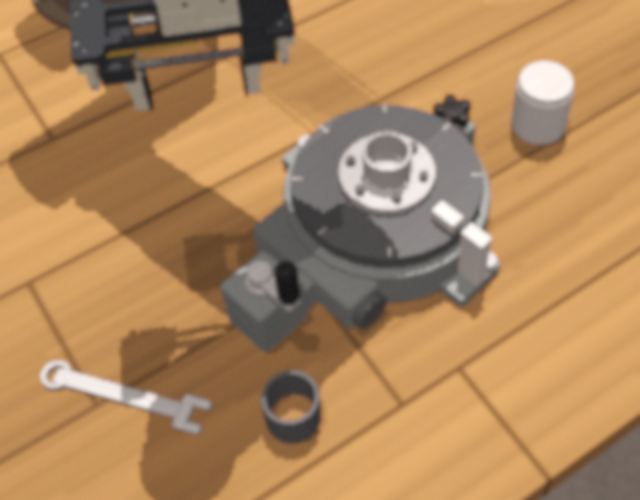

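The lug at crop (447,214) lines up with the post at (475,235), and the measured angles agree to 0.2°. The gripper is clear, and the knob, tin, pipe and wrench are where they were.

```bash
python3 -c "
from plant import r
print(r.close_job())"
```

```text
the job is handed in; nothing more can be done
None
```

I gripped the crank's handle, turned it about 2.75 turns clockwise, let go and drew the gripper clear, then handed the job in at about 13.6 s. The hand-in reports no verdict.

- **Alignment:** in the last scene picture the lug is at 12.2° and the pointer post at 12.0° about the table's centre. That is about 0.2° apart against the 10° allowed.
- **Forces:** the force readings, taken between moves, were at most about 21 N while cranking and near zero after release.
- **Bystanders:** the lock knob, tin, pipe and wrench looked unmoved by eye; I did not re-measure them.
- **Failed check:** the final top view was blocked by the arm, so the alignment check rests on the scene camera alone.

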